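# Make up two gearbox rebuild kits

## Robot

A 6-joint arm with a two-finger parallel gripper is mounted at the origin on the work surface. World frame = base frame: x ahead of the robot, y to its left, z up, the work surface at z = 0. Lengths are in m, angles in rad, forces in N, time in s.
With the tool pointing down it reaches from about 0.225 to 0.875 m from the base axis. Payload 3.4 kg.
Tool frame: the origin (TCP) lies at the very end of the fingers, on their centre line; the grasp point (between the pads) lies 19 mm behind it; z points along the fingers, y is the line along which they close (so a half turn about z gives the same grasp; the last joint's range is limited). The gripper opens to 85 mm and grips with 20 to 120 N. Pads are 22 mm wide; open, the fingers measure 114 mm over their backs; the gripper's body (76 mm by 85 mm) begins 54 mm behind the grasp point. The pads swing forward as they close: fully open they stand 13 mm farther back than shut.
Start: joints at [1.209, 0.276, 1.505, -0, 1.361, -0.121], TCP at [0.137, 0.558, 0.231] pointing down, gripper open.
Joint ranges: [-2.89, 2.89], [-0.75, 2.08], [0.22, 2.7], [-1.18, 4.32], [0.11, 2.71], [-2.7, 2.7]. Speed limits (rad/s): [2.57, 2.57, 3.14, 3.14, 3.14, 3.14].

## Interface

Orientations are given as a unit quaternion [w, x, y, z].
In Python, from rig import get_state, optics, sign_off gives the robot as it stands.
- The arm moves only by the tool send_rows, never from a script. Its argument "increments" is a list of rows, each an object with "gripper": the gripper's target within -1 to 1 (shut at 1, half-way at 0, fully open at -1); "linear": the shift along the world's x, y, z in m, a list of three; "delta_rot": the turn, a rotation vector about the world's x, y, z in rad, a list of three. In form: [{"gripper": gripper, "linear": [dx, dy, dz], "delta_rot": [rx, ry, rz]}, ...]. A call has 1 to 8 rows; each row is the pose to reach, as a shift and turn from the pose commanded when the call began; what a row does not reach only later rows make up. A row lasts 1/10 s, in which the tool goes at most 50 mm and 8.59 degrees, less where a joint would pass 70% of its speed; a pose out of reach is approached as far as the arm can. A call with a gripper value outside its range is refused whole. The fingers move at their own pace and stop on an object; "newtons" is the grip in N (left out, the last holds). Time passes only in rows, so rows that repeat a pose let the fingers close. It gives the time, the measured TCP pose, the force, the opening and the grip force at its end, in the units of the state.
- get_state(): the state, without advancing time (a new reading comes with each control period).
- optics.get_image(name): name is "scene" or "top"; returns a dict with "pixels" (420x560x3 uint8, blue, green, red), "K" (3x3 intrinsics, pixels), "rvec" (rotation vector, rad) and "tvec" (3), from world to camera coordinates, as OpenCV has them. Camera axes: x right, y down, z forward; pixel columns grow to the right and rows downward; lengths in m; the calibration is good to about 2 mm. A picture is of the moment at which its call begins. There is no depth.
- sign_off(): hands the job in; it is judged then, once.
The state is a dict: "clock": time; "qpos": joint angles; "qd": joint speeds; "effort": joint torques, N m; "position": TCP position; "ee_rot": TCP orientation; "contact_force": force on the tool from outside, world axes, zero at the start; "moment": the same for the moment, N m; "width": finger opening in m; "gripper_force": force on a finger pad.
Only numpy, scipy, OpenCV 4.12 (cv2) and the standard library are available. Lean on these libraries where they do the work, as an engineer would, in place of code of your own. Each camera call takes 0.05 s, during which the arm holds its last target. There are 200 camera calls.

## Task

Make up the two gearbox kits in the blue trays from the parts on the bench. Long tray: put the helical gear on the post, right down, cone upwards, seat the brass synchro ring on its cone, and lay the selector fork flat in the tray beside them. Short tray: put the straight-cut gear on the post, right down, hub upwards, with the larger of the two ball bearings lying flat on top of it; leave the smaller bearing where it lies. Set every part down; do not let any drop.

Things in the scene. Friction and masses are not known exactly. Their poses are not given: they have to be found in the camera images.
- long_tray: The long kit tray: blue sheet steel, 240 x 150 mm, floor 4 mm thick, rim 18 mm high in all and 4 mm thick, fixed. A steel post 16 mm thick with a tapered tip, its top 60 mm above the bench, stands near one end. Origin: on the post's axis at the bench surface, so the tray floor is at z = 4 mm; the tray reaches from x = -55 to +185 mm and y = -75 to +75 mm, its free part being on the +x side of the post.
- short_tray: The short kit tray: as the long one, but 150 x 150 mm, with the same post in its middle. Origin: on the post's axis at the bench surface; x and y parallel to its sides.
- helical_gear: Steel gear with many fine slanting teeth, 60 mm outside diameter over 20 mm of height; above that a fine-toothed ring 50 mm in diameter and 4 mm high, and above that a bright cone 44 narrowing to 39 mm, 9 mm high; 33 mm high in all, bore 26 mm. 380 g. Origin: centre of the underside; z up. It lies flat at the start, at any yaw. The cone points up at the start.
- synchro_ring: Brass ring, 58 mm outside diameter, 47 mm inside, 10 mm high, with small teeth and three lugs on the outside. It passes over the cone of the helical gear and rests on the toothed ring below the cone, its underside 24 mm above the gear's underside. 80 g. Origin: centre of the underside; z up. It lies flat at the start, at any yaw.
- selector_fork: Light metal gear-selector fork lying flat: a round boss (26 mm across, 24 mm high, bore 14 mm) joined by a straight neck (14 mm wide, 12 mm high) to two curved prongs 10 mm high with brass pads, 82 mm over the prongs, about 90 mm long in all. 170 g. Origin: under the middle of the neck, 1 mm from the centre of mass; +x points along the neck to the prongs, the boss centre is at x = -26 mm and the prong tips at about x = +45 mm; z up.
- straight_gear: Steel gear with 16 coarse straight teeth, 54 mm outside diameter over 18 mm of height, with a plain hub 38 mm in diameter rising 6 mm above; 24 mm high in all, bore 26 mm. 250 g. Origin: centre of the underside; z up. It lies flat at the start, at any yaw. The hub points up at the start.
- large_bearing: The larger steel ball bearing, 52 mm outside diameter, bore 25 mm, 15 mm high. 130 g. Origin: centre of the underside; z up. It lies flat at the start, at any yaw.
- small_bearing: The smaller steel ball bearing, 35 mm outside diameter, bore 15 mm, 11 mm high. Not wanted in either kit; to be left where it lies. Origin: centre of the underside; z up. It lies flat at the start, at any yaw.
There are look-alikes about, which are no part of the job. What is shaped like the large_bearing but pink is not meant.

How it is judged:
At the end, for the whole second after the job is handed in: Gears within 4 mm of the tray floor; ring and bearing seated 24 mm above the underside of their gear (3 mm); all four within 8 mm of the post axis (ring 5 mm of its gear); fork flat in the long tray; all five level to 0.08 rad and at rest. Small bearing within 30 mm of its start (horizontal distance between each of helical_gear, synchro_ring and long_tray below 0.008 m and angle between each of helical_gear, synchro_ring, selector_fork, straight_gear, large_bearing's own z axis and vertical below 0.08 rad and z of helical_gear in the frame of long_tray between 0 and 0.008 m and horizontal distance between synchro_ring and helical_gear below 0.005 m and z of synchro_ring in the frame of helical_gear between 0.021 and 0.027 m and x of selector_fork in the frame of long_tray between -0.051 and 0.181 m and y of selector_fork in the frame of long_tray between -0.071 and 0.071 m and z of selector_fork in the frame of long_tray between 0 and 0.008 m and horizontal distance between each of straight_gear, large_bearing and short_tray below 0.008 m and z of straight_gear in the frame of short_tray between 0 and 0.008 m and z of large_bearing in the frame of straight_gear between 0.021 and 0.027 m and linear speed of each of helical_gear, synchro_ring, selector_fork, straight_gear, large_bearing below 0.02 m/s and angular speed of each of helical_gear, synchro_ring, selector_fork, straight_gear, large_bearing below 0.3 rad/s and distance of small_bearing from where it was at the start of the episode below 0.03 m); the robot touches nothing.
It fails at once if the small bearing is moved by more than 30 mm (distance of small_bearing from where it was at the start of the episode above 0.03 m).
It fails at once if a part is dropped: out of the fingers it moves faster than 0.7 m/s, a fall of some 25 mm ((linear speed of helical_gear above 0.7 m/s and contact force between the fingers and helical_gear below 0.1 N) or (linear speed of synchro_ring above 0.7 m/s and contact force between the fingers and synchro_ring below 0.1 N) or (linear speed of selector_fork above 0.7 m/s and contact force between the fingers and selector_fork below 0.1 N) or (linear speed of straight_gear above 0.7 m/s and contact force between the fingers and straight_gear below 0.1 N) or (linear speed of large_bearing above 0.7 m/s and contact force between the fingers and large_bearing below 0.1 N)).
It also fails if it takes over 120 s, if anything falls off the work surface, if the arm or the gripper's body presses on something with over 40 N, if the wrist force passes 120 N, or if a joint passes its speed limit or range.

## Working session

There is one attempt and no reset: what is moved stays moved. The work goes in short steps, Python scripts to look and compute and a tool call to move; the robot and the scene stay as the last step left them, time stands still between calls to the robot, and variables do not carry over. Pictures are saved under pics/ and viewed, at most 14 in all, crops included, and the job is handed in when it is done.

Besides the shell and the picture viewer there is one more tool, called as name(argument=value, ...) on one line, values as JSON. send_rows: Moves the arm, as the interface text tells. Its arguments: {"type":"object","properties":{"increments":{"type":"array"},"newtons":{"type":"number"}},"required":["increments"]}

```bash
mkdir -p pics; ls; cat > h.py <<'E'
import numpy as np, cv2
from rig import get_state, optics, sign_off
def snap(n,f=None):
    d=optics.get_image(n)
    if f: cv2.imwrite('pics/'+f,d['pixels'])
    R=cv2.Rodrigues(np.array(d['rvec'],float))[0]
    return d['pixels'],np.array(d['K'],float),R,np.array(d['tvec'],float).ravel()
def ray(c,uv):
    _,K,R,t=c
    o=-R.T@t; d=R.T@np.linalg.solve(K,np.array([uv[0],uv[1],1.])); return o,d/np.linalg.norm(d)
def atz(c,uv,z):
    o,d=ray(c,uv); return o+d*(z-o[2])/d[2]
def tri(c1,p1,c2,p2):
    o1,d1=ray(c1,p1);o2,d2=ray(c2,p2)
    A=np.stack([d1,-d2],1); s=np.linalg.lstsq(A,o2-o1,rcond=None)[0]
    a=o1+d1*s[0];b=o2+d2*s[1]; return (a+b)/2,np.linalg.norm(a-b)
def proj(c,X):
    return cv2.projectPoints(np.array(X,float).reshape(-1,3),cv2.Rodrigues(c[2])[0],c[3],c[1],None)[0].reshape(-1,2)
E
python3 - <<'E'
from h import *
for n in ['scene','top']:
    c=snap(n,n+'0.png'); print(n,c[1].tolist(),(-c[2].T@c[3]).round(3),c[2][2].round(3))
print(get_state())
E
```

```text
pics
scene [[392.46515032017675, 0.0, 284.1753566797359], [0.0, 392.46515032017675, 213.53060869916268], [0.0, 0.0, 1.0]] [1.162 0.208 0.627] [-0.671 -0.259 -0.695]
top [[386.8279728872846, 0.0, 285.54005401471414], [0.0, 386.8279728872846, 208.91797180896532], [0.0, 0.0, 1.0]] [ 0.447 -0.017  0.938] [ 0.159  0.042 -0.986]
{'clock': 0.1, 'qpos': array([ 1.20898899e+00,  2.76526746e-01,  1.50603773e+00,  2.47633052e-05,
        1.36070405e+00, -1.21008793e-01]), 'qd': array([-2.88222824e-06, -2.30452917e-03, -1.43131252e-03, -1.49577191e-03,
       -8.97306753e-04,  1.03036383e-03]), 'effort': array([ 7.82596471e-04, -4.17700839e+01, -2.46402133e+01, -3.51181061e-04,
        6.02893488e-03,  1.05013163e-05]), 'position': array([0.13695284, 0.55795085, 0.23051664]), 'ee_rot': array([-2.12082264e-04,  1.20111132e-01,  9.92760099e-01, -8.10746039e-04]), 'contact_force': array([ 0.07591845,  0.61002309, -0.52486437]), 'moment': array([-0.0050387 ,  0.01219369,  0.00654426]), 'gripper_force': 0.0, 'width': 0.08576948134508829}
```

View pics/scene0.png

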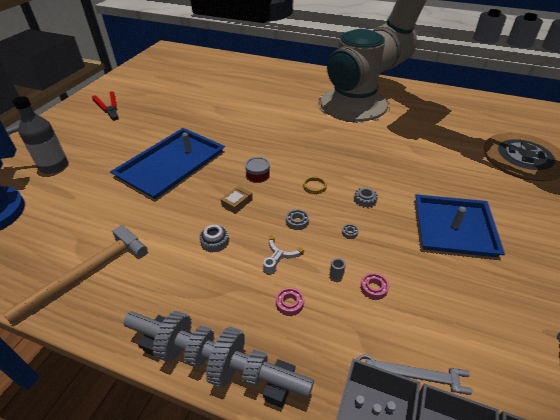

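View pics/top0.png

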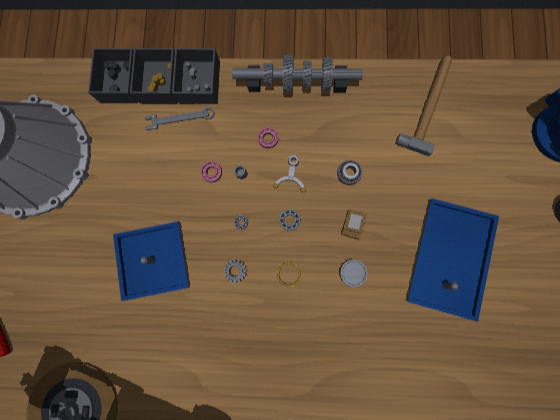

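The scene view shows the short tray at about (457,225) and the long tray at (168,162). It also shows the helical gear (214,237), straight gear (366,196), brass ring (315,185), large bearing (297,219), small bearing (350,231) and fork (280,255). In the top view they are at short tray (151,261), long tray (453,260), helical gear (349,172), straight gear (235,271), ring (289,274), large bearing (290,220), small bearing (241,222) and fork (291,175). I'll enlarge these next.

```bash
cat > mos.py <<'E'
from h import *
def mosaic(img,cs,f,s=4,w=50,n=4):
    T=[]
    for u,v in cs:
        p=cv2.copyMakeBorder(img,60,60,60,60,cv2.BORDER_REPLICATE)[v+60-w//2:v+60+w//2,u+60-w//2:u+60+w//2]
        p=cv2.resize(p,None,fx=s,fy=s,interpolation=cv2.INTER_CUBIC)
        p=cv2.convertScaleAbs(p,alpha=1.4)
        for k in range(0,w,10):
            cv2.line(p,(k*s,0),(k*s,6),(0,255,255),1);cv2.line(p,(0,k*s),(6,k*s),(0,255,255),1)
        p[-1]=255;p[:,-1]=255
        cv2.putText(p,f'{u-w//2},{v-w//2}',(10,18),0,.4,(0,255,0),1); T.append(p)
    cv2.imwrite('pics/'+f,np.vstack([np.hstack(T[i:i+n]) for i in range(0,len(T),n)]))
E
python3 - <<'E'
from mos import *
t=cv2.imread('pics/top0.png'); s=cv2.imread('pics/scene0.png')
mosaic(t,[(349,172),(289,274),(291,175),(235,271),(290,220),(241,222),(449,285),(149,261)],'mt.png')
mosaic(s,[(214,237),(315,185),(283,255),(366,196),(297,219),(350,231),(186,143),(459,218)],'ms.png')
c=snap('top')
for n,im in (('t',t),('s',s)):
    b,g,r=[im[...,i].astype(int) for i in range(3)]
    m=((b>70)&(b>2*r)&(b>1.5*g)).astype(np.uint8)
    k,l,st,ce=cv2.connectedComponentsWithStats(m)
    for i in range(1,k):
        if 1500<st[i,4]<15000:
            cn=max(cv2.findContours((l==i).astype(np.uint8),0,1)[0],key=cv2.contourArea)
            h=cv2.convexHull(cn)
            print(n,st[i],[p[0].tolist() for p in cv2.approxPolyDP(h,4,True)])
E
```

```text
t [ 408  199   91  122 7126] [[431, 199], [498, 216], [477, 320], [408, 301]]
t [ 113  222   75   79 4179] [[178, 222], [187, 287], [121, 300], [113, 235]]
s [ 111  128  113   68 3016] [[223, 146], [154, 195], [111, 172], [182, 128]]
s [ 416  195   88   59 3273] [[416, 195], [486, 201], [503, 253], [423, 245]]
```

View pics/mt.png

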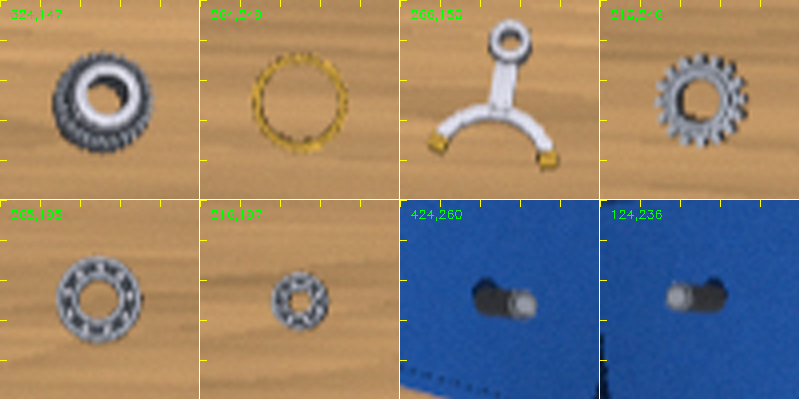

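View pics/ms.png

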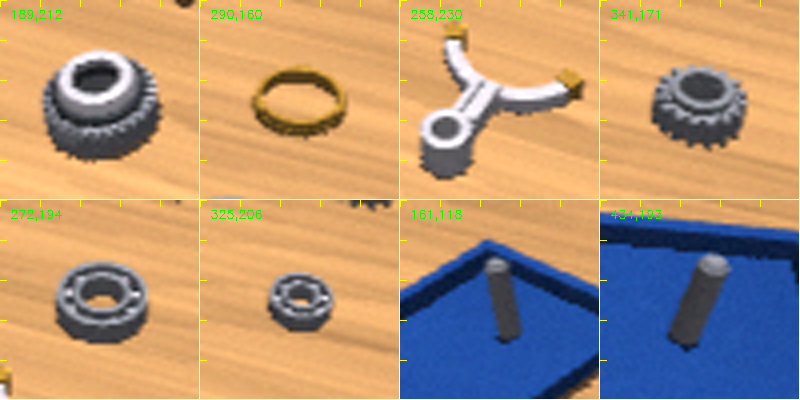

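In the mosaics (four times enlarged, tile origin printed in each) the parts are in the expected poses: cone and hub up, fork boss away from the prongs. The posts' tops are at (454.8,286) and (143.8,260.3) in the top view, and at (185.3,134) and (462.3,209) in the scene view.

```bash
python3 - <<'E'
from h import *
t=snap('top'); s=snap('scene')
np.set_printoptions(precision=4,suppress=True)
o=-0.375
P={'hel_conetop':((351,170.2),(213.2,230.3),.033),'ring_top':((289,274.6),(315,184.5),.010),'fork_boss':((293.2,160.5),(269.5,262),.024),
'fork_padL':((266+37/4,150+143/4),(258+55/4,230+30/4),.010),'fork_padR':((266+147/4,150+158/4),(258+171/4,230+82/4),.010),
'str_top':((235.2,271.3),(366.2,193),.024),'lb_top':((289.9,219.8),(297.4,217.2),.015),'sb_top':((241,222),(350,230),.011),
'postL':((454.75,286),(185.2,134),.06),'postS':((143.75,260.2),(462.2,209),.06)}
for k,(a,b,z) in P.items():
    a=np.array(a)+o;b=np.array(b)+o
    X,e=tri(t,a,s,b); print(k,X,'gap',round(e,4),'| top@z',atz(t,a,z)[:2],'scene@z',atz(s,b,z)[:2],'r',round(np.hypot(*X[:2]),3))
for n,c,L in (('t',t,[[431,199],[498,216],[477,320],[408,301],[178,222],[187,287],[121,300],[113,235]]),('s',s,[[223,146],[154,195],[111,172],[182,128],[416,195],[486,201],[503,253],[423,245]])):
    print(n,[atz(c,p,.018)[:2].round(3).tolist() for p in L])
E
```

```text
hel_conetop [ 0.6901 -0.1326  0.0361] gap 0.001 | top@z [ 0.6907 -0.1326] scene@z [ 0.6878 -0.1349] r 0.703
ring_top [0.4406 0.0106 0.0085] gap 0.0015 | top@z [0.4404 0.0112] scene@z [0.4426 0.0103] r 0.441
fork_boss [0.7163 0.0054 0.0236] gap 0.0026 | top@z [0.7157 0.0067] scene@z [0.717  0.0043] r 0.716
fork_padL [0.6597 0.0192 0.0428] gap 0.0614 | top@z [0.6551 0.0499] scene@z [ 0.6434 -0.0216] r 0.66
fork_padR [ 0.6436  0.0121 -0.012 ] gap 0.0619 | top@z [ 0.6467 -0.0179] scene@z [0.6555 0.0481] r 0.644
str_top [0.4453 0.1367 0.0241] gap 0.0011 | top@z [0.4452 0.1373] scene@z [0.4455 0.1361] r 0.466
lb_top [0.5708 0.0111 0.0154] gap 0.0015 | top@z [0.5706 0.0118] scene@z [0.5706 0.0102] r 0.571
sb_top [0.5637 0.1296 0.012 ] gap 0.0017 | top@z [0.5636 0.1306] scene@z [0.563  0.1287] r 0.578
postL [ 0.4252 -0.3558  0.0596] gap 0.0022 | top@z [ 0.4248 -0.3545] scene@z [ 0.4258 -0.3566] r 0.554
postS [0.4655 0.3414 0.0599] gap 0.002 | top@z [0.4653 0.3425] scene@z [0.4663 0.3404] r 0.577
t [[0.626, -0.325], [0.587, -0.479], [0.349, -0.418], [0.386, -0.264], [0.559, 0.282], [0.405, 0.25], [0.371, 0.405], [0.524, 0.439]]
s [[0.387, -0.269], [0.625, -0.327], [0.59, -0.478], [0.349, -0.422], [0.404, 0.247], [0.368, 0.401], [0.522, 0.435], [0.558, 0.282]]
```

Triangulated heights match the text: post tops 59.6 and 59.9 mm, straight gear 24.1, bearing 15.4, fork boss 23.6, ring 8.5 and helical gear 36 (text 33). Positions (x, y):

| Item | x | y |
|---|---|---|
| straight gear | 0.445 | 0.137 |
| large bearing | 0.571 | 0.011 |
| ring | 0.441 | 0.011 |
| helical gear | 0.690 | -0.1335 |
| fork origin | 0.690 | 0.009 |
| short tray post | 0.465 | 0.342 |
| long tray post | 0.425 | -0.356 |

The fork points at 172°, and the long tray's +x is at -14°. The tool's present closing direction of 76° runs along the long tray's y, so I can keep it.

I'll start with the straight gear.

send_rows(increments=[{"gripper": -1,"linear": [0.028,-0.038,-0.005],"delta_rot": [0,0,0]},{"gripper": -1,"linear": [0.056,-0.076,-0.01],"delta_rot": [0,0,0]},{"gripper": -1,"linear": [0.084,-0.114,-0.015],"delta_rot": [0,0,0]},{"gripper": -1,"linear": [0.112,-0.152,-0.02],"delta_rot": [0,0,0]},{"gripper": -1,"linear": [0.14,-0.191,-0.025],"delta_rot": [0,0,0]},{"gripper": -1,"linear": [0.168,-0.229,-0.03],"delta_rot": [0,0,0]},{"gripper": -1,"linear": [0.196,-0.268,-0.035],"delta_rot": [0,0,0]},{"gripper": -1,"linear": [0.224,-0.306,-0.04],"delta_rot": [0,0,0]}], newtons=60)

```text
clock: 1.05
position: [0.3619, 0.2507, 0.1913]
ee_rot: [0.0, 0.12, 0.993, 0.0]
contact_force: [0.5, 1.1, -0.8]
width: 0.0854
gripper_force: 0.0
```

send_rows(increments=[{"gripper": -1,"linear": [0.028,-0.038,-0.01],"delta_rot": [0,0,0]},{"gripper": -1,"linear": [0.056,-0.076,-0.03],"delta_rot": [0,0,0]},{"gripper": -1,"linear": [0.084,-0.115,-0.05],"delta_rot": [0,0,0]},{"gripper": -1,"linear": [0.084,-0.115,-0.09],"delta_rot": [0,0,0]},{"gripper": -1,"linear": [0.084,-0.115,-0.12],"delta_rot": [0,0,0]},{"gripper": -1,"linear": [0.084,-0.115,-0.13],"delta_rot": [0,0,0]},{"gripper": -1,"linear": [0.084,-0.115,-0.13],"delta_rot": [0,0,0]},{"gripper": -1,"linear": [0.084,-0.115,-0.13],"delta_rot": [0,0,0]}])

```text
clock: 1.85
position: [0.446, 0.1379, 0.0623]
ee_rot: [0.001, 0.12, 0.993, 0.0]
contact_force: [-0.1, -0.0, 0.6]
width: 0.0852
gripper_force: 0.0
```

send_rows(increments=[{"gripper": -1,"linear": [0,0,-0.03],"delta_rot": [0,0,0]},{"gripper": -1,"linear": [0,0,-0.05],"delta_rot": [0,0,0]},{"gripper": -1,"linear": [0,0,-0.058],"delta_rot": [0,0,0]},{"gripper": -1,"linear": [0,0,-0.058],"delta_rot": [0,0,0]},{"gripper": 0.6,"linear": [0,0,-0.058],"delta_rot": [0,0,0]},{"gripper": 0.6,"linear": [0,0,-0.058],"delta_rot": [0,0,0]},{"gripper": 0.6,"linear": [0,0,-0.058],"delta_rot": [0,0,0]},{"gripper": 0.6,"linear": [0,0,-0.058],"delta_rot": [0,0,0]}])

```text
clock: 2.65
position: [0.4462, 0.1377, 0.0052]
ee_rot: [0.001, 0.12, 0.993, 0.0]
contact_force: [-1.9, 0.0, 10.4]
width: 0.0516
gripper_force: 60.4
```

send_rows(increments=[{"gripper": 0.6,"linear": [0,0,0.01],"delta_rot": [0,0,0]},{"gripper": 0.6,"linear": [0,0,0.03],"delta_rot": [0,0,0]},{"gripper": 0.6,"linear": [0,0,0.06],"delta_rot": [0,0,0]},{"gripper": 0.6,"linear": [0,0,0.09],"delta_rot": [0,0,0]},{"gripper": 0.6,"linear": [0,0,0.11],"delta_rot": [0,0,0]},{"gripper": 0.6,"linear": [0,0,0.12],"delta_rot": [0,0,0]},{"gripper": 0.6,"linear": [0.003,0.03,0.12],"delta_rot": [0,0,0]},{"gripper": 0.6,"linear": [0.006,0.07,0.12],"delta_rot": [0,0,0]}])

```text
clock: 3.45
position: [0.4511, 0.2068, 0.1238]
ee_rot: [0.0, 0.122, 0.993, -0.0]
contact_force: [0.2, 0.4, -2.3]
width: 0.0514
gripper_force: 63.2
```

send_rows(increments=[{"gripper": 0.6,"linear": [0.004,0.04,0],"delta_rot": [0,0,0]},{"gripper": 0.6,"linear": [0.008,0.08,0],"delta_rot": [0,0,0]},{"gripper": 0.6,"linear": [0.012,0.11,0],"delta_rot": [0,0,0]},{"gripper": 0.6,"linear": [0.014,0.13,0],"delta_rot": [0,0,0]},{"gripper": 0.6,"linear": [0.014,0.135,0],"delta_rot": [0,0,0]},{"gripper": 0.6,"linear": [0.014,0.135,0],"delta_rot": [0,0,0]},{"gripper": 0.6,"linear": [0.014,0.135,0],"delta_rot": [0,0,0]}])

```text
clock: 4.15
position: [0.4646, 0.341, 0.123]
ee_rot: [-0.001, 0.12, 0.993, -0.001]
contact_force: [-0.5, -0.3, -2.3]
width: 0.0513
gripper_force: 63.2
```

```bash
python3 - <<'E'
from mos import *
s=get_state(); print(s['position'],s['contact_force'],s['width'])
t=snap('top'); c=snap('scene')
X=[.465,.342,.06]; a=proj(t,X)[0].astype(int); b=proj(c,X)[0].astype(int)
mosaic(t[0],[a],'ht.png',s=5,w=80,n=1); mosaic(c[0],[b-[0,15]],'hs.png',s=5,w=80,n=1)
cv2.imwrite('pics/h1.png',np.hstack([cv2.imread('pics/ht.png'),cv2.imread('pics/hs.png')]))
E
```

```text
[0.46459434 0.34097274 0.12299826] [-0.48545322 -0.32146124 -2.31374345] 0.0513080404285079
```

View pics/h1.png

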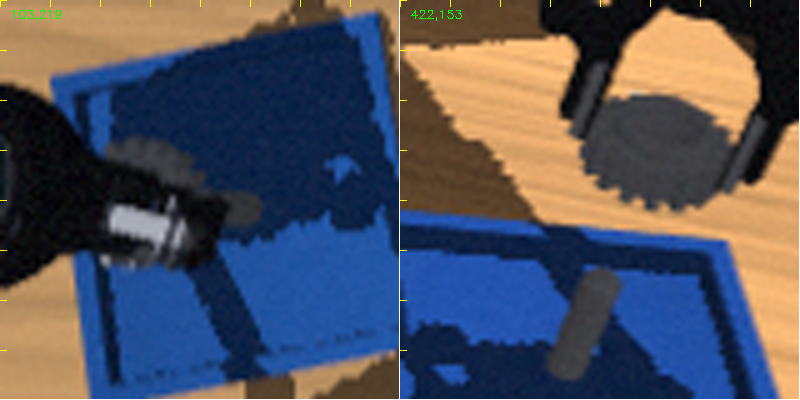

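The gear is held level in both fingers, at about (474,180) in the scene view, with the post at (541,220) below it. The wrist reads 2.3 N, which is the gear's weight. I'll lower it.

send_rows(increments=[{"gripper": 0.6,"linear": [0.0005,0.001,-0.03],"delta_rot": [0,0,0]},{"gripper": 0.6,"linear": [0.0005,0.001,-0.05],"delta_rot": [0,0,0]},{"gripper": 0.6,"linear": [0.0005,0.001,-0.06],"delta_rot": [0,0,0]},{"gripper": 0.6,"linear": [0.0005,0.001,-0.07],"delta_rot": [0,0,0]},{"gripper": 0.6,"linear": [0.0005,0.001,-0.08],"delta_rot": [0,0,0]},{"gripper": 0.6,"linear": [0.0005,0.001,-0.09],"delta_rot": [0,0,0]},{"gripper": 0.6,"linear": [0.0005,0.001,-0.1],"delta_rot": [0,0,0]},{"gripper": 0.6,"linear": [0.0005,0.001,-0.1],"delta_rot": [0,0,0]}])

```text
clock: 5.05
position: [0.4647, 0.3429, 0.0219]
ee_rot: [-0.001, 0.12, 0.993, -0.001]
contact_force: [-0.3, -0.1, -2.9]
width: 0.0511
gripper_force: 63.2
```

send_rows(increments=[{"gripper": 0.6,"linear": [0,0,-0.005],"delta_rot": [0,0,0]},{"gripper": 0.6,"linear": [0,0,-0.009],"delta_rot": [0,0,0]},{"gripper": 0.6,"linear": [0,0,-0.011],"delta_rot": [0,0,0]},{"gripper": 0.6,"linear": [0,0,-0.0125],"delta_rot": [0,0,0]},{"gripper": 0.6,"linear": [0,0,-0.0135],"delta_rot": [0,0,0]},{"gripper": 0.6,"linear": [0,0,-0.0135],"delta_rot": [0,0,0]}])

```text
clock: 5.65
position: [0.4656, 0.3435, 0.0098]
ee_rot: [0.0, 0.12, 0.993, 0.0]
contact_force: [1.1, -0.2, -1.6]
width: 0.0512
gripper_force: 63.2
```

send_rows(increments=[{"gripper": 0.6,"linear": [0,0,-0.001],"delta_rot": [0,0,0]},{"gripper": -0.1,"linear": [0,0,-0.001],"delta_rot": [0,0,0]},{"gripper": -0.6,"linear": [0,0,-0.001],"delta_rot": [0,0,0]},{"gripper": -1,"linear": [0,0,-0.001],"delta_rot": [0,0,0]},{"gripper": -1,"linear": [0,0,0.01],"delta_rot": [0,0,0]},{"gripper": -1,"linear": [0,0,0.05],"delta_rot": [0,0,0]},{"gripper": -1,"linear": [0,0,0.1],"delta_rot": [0,0,0]},{"gripper": -1,"linear": [0,0,0.13],"delta_rot": [0,0,0]}])

```text
clock: 6.45
position: [0.467, 0.3443, 0.1442]
ee_rot: [0.002, 0.12, 0.993, 0.002]
contact_force: [0.7, 0.5, -0.4]
width: 0.0851
gripper_force: 0.0
```

send_rows(increments=[{"gripper": -1,"linear": [0.013,-0.041,0],"delta_rot": [0,0,0]},{"gripper": -1,"linear": [0.026,-0.082,0],"delta_rot": [0,0,0]},{"gripper": -1,"linear": [0.039,-0.124,0],"delta_rot": [0,0,0]},{"gripper": -1,"linear": [0.052,-0.166,0],"delta_rot": [0,0,0]},{"gripper": -1,"linear": [0.066,-0.208,0],"delta_rot": [0,0,0]},{"gripper": -1,"linear": [0.08,-0.25,0],"delta_rot": [0,0,0]},{"gripper": -1,"linear": [0.093,-0.292,-0.01],"delta_rot": [0,0,0]},{"gripper": -1,"linear": [0.105,-0.332,-0.03],"delta_rot": [0,0,0]}])

```text
clock: 7.25
position: [0.5729, 0.0093, 0.1121]
ee_rot: [0.003, 0.12, 0.993, 0.0]
contact_force: [0.5, -0.3, -0.8]
width: 0.0854
gripper_force: 0.0
```

send_rows(increments=[{"gripper": -1,"linear": [0,0,-0.04],"delta_rot": [0,0,0]},{"gripper": -1,"linear": [0,0,-0.07],"delta_rot": [0,0,0]},{"gripper": -1,"linear": [0,0,-0.09],"delta_rot": [0,0,0]},{"gripper": -1,"linear": [0,0,-0.1],"delta_rot": [0,0,0]},{"gripper": -1,"linear": [0,0,-0.106],"delta_rot": [0,0,0]},{"gripper": -1,"linear": [0,0,-0.108],"delta_rot": [0,0,0]},{"gripper": -1,"linear": [0,0,-0.108],"delta_rot": [0,0,0]},{"gripper": -1,"linear": [0,0,-0.108],"delta_rot": [0,0,0]}])

```text
clock: 8.05
position: [0.5715, 0.0115, 0.0029]
ee_rot: [0.001, 0.12, 0.993, 0.0]
contact_force: [0.8, -0.3, -0.5]
width: 0.0854
gripper_force: 0.0
```

```bash
python3 - <<'E'
from mos import *
s=get_state(); print(s['position'],s['contact_force'],s['width'])
t=snap('top'); c=snap('scene')
mosaic(t[0],[(290,220),(150,262)],'ht.png',s=5,w=60,n=2); mosaic(c[0],[(297,212),(458,218)],'hs.png',s=5,w=60,n=2)
cv2.imwrite('pics/h2.png',np.vstack([cv2.imread('pics/ht.png'),cv2.imread('pics/hs.png')]))
E
```

```text
[0.57147494 0.01153247 0.00288658] [ 0.79824562 -0.27146038 -0.53951305] 0.08535214701130082
```

View pics/h2.png

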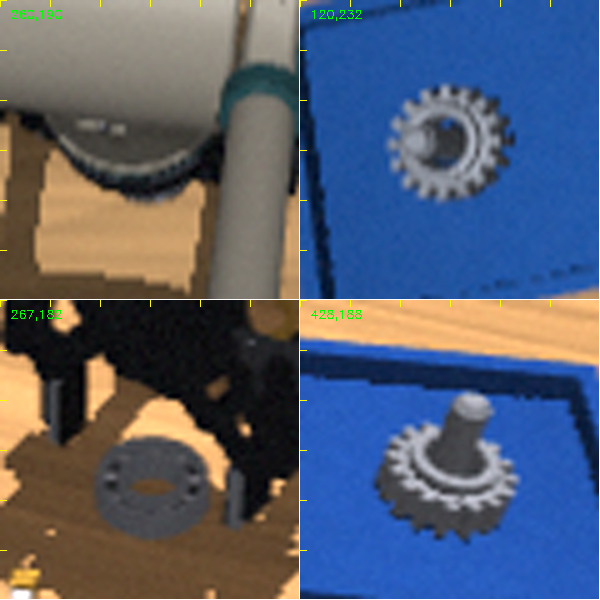

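The straight gear sits fully down on the short post (top view near (150,261), scene view near (457,226)). The large bearing lies between the open fingers at about (297,219) in the scene view. I'll close on it.

send_rows(increments=[{"gripper": 0.6,"linear": [0,0,0],"delta_rot": [0,0,0]},{"gripper": 0.6,"linear": [0,0,0],"delta_rot": [0,0,0]},{"gripper": 0.6,"linear": [0,0,0],"delta_rot": [0,0,0]},{"gripper": 0.6,"linear": [0,0,0],"delta_rot": [0,0,0]},{"gripper": 0.6,"linear": [0,0,0],"delta_rot": [0,0,0]}])

```text
clock: 8.65
position: [0.5708, 0.0114, 0.0028]
ee_rot: [0.0, 0.12, 0.993, -0.0]
contact_force: [-2.5, 0.2, 6.1]
width: 0.0493
gripper_force: 60.8
```

send_rows(increments=[{"gripper": 0.6,"linear": [0,0,0.01],"delta_rot": [0,0,0]},{"gripper": 0.6,"linear": [0,0,0.03],"delta_rot": [0,0,0]},{"gripper": 0.6,"linear": [0,0,0.06],"delta_rot": [0,0,0]},{"gripper": 0.6,"linear": [0,0,0.09],"delta_rot": [0,0,0]},{"gripper": 0.6,"linear": [0,0,0.11],"delta_rot": [0,0,0]},{"gripper": 0.6,"linear": [0,0,0.12],"delta_rot": [0,0,0]},{"gripper": 0.6,"linear": [0,0,0.12],"delta_rot": [0,0,0]}])

```text
clock: 9.35
position: [0.5714, 0.0114, 0.1232]
ee_rot: [0.001, 0.12, 0.993, 0.0]
contact_force: [0.3, 0.4, -1.3]
width: 0.0491
gripper_force: 62.4
```

send_rows(increments=[{"gripper": 0.6,"linear": [-0.01,0.03,0],"delta_rot": [0,0,0]},{"gripper": 0.6,"linear": [-0.023,0.072,0],"delta_rot": [0,0,0]},{"gripper": 0.6,"linear": [-0.037,0.116,0],"delta_rot": [0,0,0]},{"gripper": 0.6,"linear": [-0.051,0.16,0],"delta_rot": [0,0,0]},{"gripper": 0.6,"linear": [-0.065,0.204,0],"delta_rot": [0,0,0]},{"gripper": 0.6,"linear": [-0.079,0.25,0],"delta_rot": [0,0,0]},{"gripper": 0.6,"linear": [-0.093,0.294,0],"delta_rot": [0,0,0]},{"gripper": 0.6,"linear": [-0.105,0.332,0],"delta_rot": [0,0,0]}])

```text
clock: 10.15
position: [0.4636, 0.3451, 0.1201]
ee_rot: [-0.001, 0.12, 0.993, -0.001]
contact_force: [0.2, 0.3, -1.5]
width: 0.0495
gripper_force: 62.5
```

send_rows(increments=[{"gripper": 0.6,"linear": [0,0,-0.02],"delta_rot": [0,0,0]},{"gripper": 0.6,"linear": [0,0,-0.04],"delta_rot": [0,0,0]},{"gripper": 0.6,"linear": [0,0,-0.05],"delta_rot": [0,0,0]},{"gripper": 0.6,"linear": [0,0,-0.06],"delta_rot": [0,0,0]},{"gripper": 0.6,"linear": [0,0,-0.07],"delta_rot": [0,0,0]},{"gripper": 0.6,"linear": [0,0,-0.08],"delta_rot": [0,0,0]},{"gripper": 0.6,"linear": [0,0,-0.084],"delta_rot": [0,0,0]},{"gripper": 0.6,"linear": [0,0,-0.084],"delta_rot": [0,0,0]}])

```text
clock: 10.95
position: [0.4655, 0.3431, 0.0373]
ee_rot: [-0.0, 0.12, 0.993, -0.0]
contact_force: [-0.2, -0.5, -1.4]
width: 0.049
gripper_force: 62.5
```

send_rows(increments=[{"gripper": 0.6,"linear": [0,0,-0.003],"delta_rot": [0,0,0]},{"gripper": 0.6,"linear": [0,0,-0.005],"delta_rot": [0,0,0]},{"gripper": 0.6,"linear": [0,0,-0.0065],"delta_rot": [0,0,0]},{"gripper": 0.6,"linear": [0,0,-0.0075],"delta_rot": [0,0,0]},{"gripper": 0.6,"linear": [0,0,-0.0075],"delta_rot": [0,0,0]}])

```text
clock: 11.45
position: [0.4657, 0.3435, 0.0309]
ee_rot: [0.0, 0.12, 0.993, 0.0]
contact_force: [-0.1, -0.8, 1.9]
width: 0.0488
gripper_force: 62.9
```

Contact: the force swings from -1.4 to +1.9 N at the expected height. I'll release, then go on to the helical gear.

send_rows(increments=[{"gripper": -0.1,"linear": [0,0,0],"delta_rot": [0,0,0]},{"gripper": -0.6,"linear": [0,0,0],"delta_rot": [0,0,0]},{"gripper": -1,"linear": [0,0,0],"delta_rot": [0,0,0]},{"gripper": -1,"linear": [0,0,0],"delta_rot": [0,0,0]},{"gripper": -1,"linear": [0,0,0.01],"delta_rot": [0,0,0]},{"gripper": -1,"linear": [0,0,0.04],"delta_rot": [0,0,0]},{"gripper": -1,"linear": [0,0,0.08],"delta_rot": [0,0,0]},{"gripper": -1,"linear": [0,0,0.11],"delta_rot": [0,0,0]}])

```text
clock: 12.25
position: [0.4663, 0.3438, 0.143]
ee_rot: [0.001, 0.12, 0.993, 0.001]
contact_force: [0.0, 0.9, 0.4]
width: 0.0854
gripper_force: 0.0
```

send_rows(increments=[{"gripper": -1,"linear": [0.02,-0.04,0],"delta_rot": [0,0,0]},{"gripper": -1,"linear": [0.041,-0.083,0],"delta_rot": [0,0,0]},{"gripper": -1,"linear": [0.062,-0.126,0],"delta_rot": [0,0,0]},{"gripper": -1,"linear": [0.083,-0.169,0],"delta_rot": [0,0,0]},{"gripper": -1,"linear": [0.104,-0.212,0],"delta_rot": [0,0,0]},{"gripper": -1,"linear": [0.125,-0.255,0],"delta_rot": [0,0,0]},{"gripper": -1,"linear": [0.145,-0.298,0],"delta_rot": [0,0,0]},{"gripper": -1,"linear": [0.165,-0.341,0],"delta_rot": [0,0,0]}])

```text
clock: 13.05
position: [0.6314, 0.0005, 0.1412]
ee_rot: [0.001, 0.12, 0.993, 0.0]
contact_force: [0.3, 0.2, 0.2]
width: 0.0855
gripper_force: 0.0
```

send_rows(increments=[{"gripper": -1,"linear": [0.02,-0.043,0],"delta_rot": [0,0,0]},{"gripper": -1,"linear": [0.041,-0.086,0],"delta_rot": [0,0,0]},{"gripper": -1,"linear": [0.0595,-0.125,0],"delta_rot": [0,0,0]},{"gripper": -1,"linear": [0.0595,-0.135,0],"delta_rot": [0,0,0]},{"gripper": -1,"linear": [0.0595,-0.1355,-0.02],"delta_rot": [0,0,0]},{"gripper": -1,"linear": [0.0595,-0.1355,-0.05],"delta_rot": [0,0,0]},{"gripper": -1,"linear": [0.0595,-0.1355,-0.07],"delta_rot": [0,0,0]},{"gripper": -1,"linear": [0.0595,-0.1355,-0.07],"delta_rot": [0,0,0]}])

```text
clock: 13.85
position: [0.6873, -0.1317, 0.0673]
ee_rot: [-0.004, 0.12, 0.993, 0.001]
contact_force: [-0.3, 0.9, 0.0]
width: 0.0857
gripper_force: 0.0
```

```bash
python3 - <<'E'
from mos import *
s=get_state(); print(s['position'],s['contact_force'],s['width'])
t=snap('top'); c=snap('scene')
mosaic(t[0],[(349,172),(150,262)],'ht.png',s=5,w=60,n=2); mosaic(c[0],[(214,230),(458,218)],'hs.png',s=5,w=60,n=2)
cv2.imwrite('pics/h3.png',np.vstack([cv2.imread('pics/ht.png'),cv2.imread('pics/hs.png')]))
E
```

```text
[ 0.68727045 -0.1317026   0.06730321] [-0.27362367  0.8887393   0.01705361] 0.08565291299184884
```

View pics/h3.png

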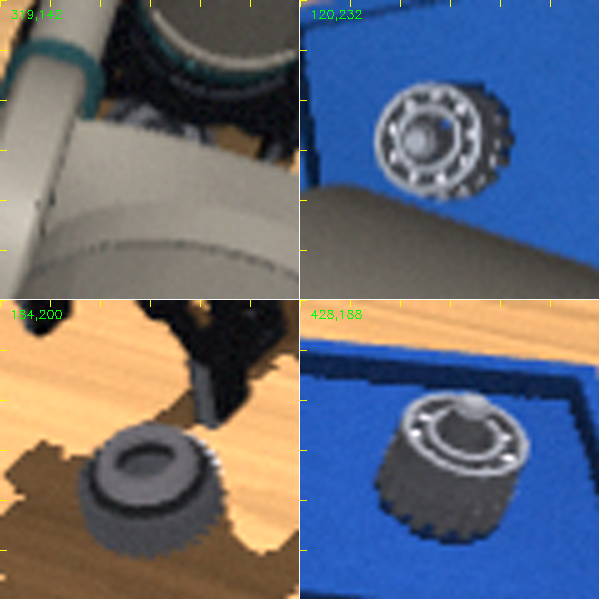

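The bearing sits flat on the straight gear around the post (scene view near (457,216), top view near (149,260)). The helical gear is under the open fingers. I'll go down and grip.

send_rows(increments=[{"gripper": -1,"linear": [0,0,-0.03],"delta_rot": [0,0,0]},{"gripper": -1,"linear": [0,0,-0.05],"delta_rot": [0,0,0]},{"gripper": -1,"linear": [0,0,-0.062],"delta_rot": [0,0,0]},{"gripper": -1,"linear": [0,0,-0.068],"delta_rot": [0,0,0]},{"gripper": -1,"linear": [0,0,-0.068],"delta_rot": [0,0,0]}])

```text
clock: 14.45
position: [0.6904, -0.133, 0.0027]
ee_rot: [0.0, 0.12, 0.993, 0.0]
contact_force: [-0.9, -0.5, -0.5]
width: 0.0852
gripper_force: 0.0
```

send_rows(increments=[{"gripper": 0.6,"linear": [0,0,0],"delta_rot": [0,0,0]},{"gripper": 0.6,"linear": [0,0,0],"delta_rot": [0,0,0]},{"gripper": 0.6,"linear": [0,0,0],"delta_rot": [0,0,0]},{"gripper": 0.6,"linear": [0,0,0],"delta_rot": [0,0,0]},{"gripper": 0.6,"linear": [0,0,0],"delta_rot": [0,0,0]}], newtons=70)

```text
clock: 14.95
position: [0.6912, -0.1336, 0.0048]
ee_rot: [0.002, 0.12, 0.993, -0.0]
contact_force: [-0.7, -0.3, 5.7]
width: 0.0576
gripper_force: 73.1
```

send_rows(increments=[{"gripper": 0.6,"linear": [0,0,0.01],"delta_rot": [0,0,0]},{"gripper": 0.6,"linear": [0,0,0.03],"delta_rot": [0,0,0]},{"gripper": 0.6,"linear": [0,0,0.06],"delta_rot": [0,0,0]},{"gripper": 0.6,"linear": [0,0,0.09],"delta_rot": [0,0,0]},{"gripper": 0.6,"linear": [0,0,0.12],"delta_rot": [0,0,0]},{"gripper": 0.6,"linear": [0,0,0.13],"delta_rot": [0,0,0]},{"gripper": 0.6,"linear": [0,0,0.13],"delta_rot": [0,0,0]}])

```text
clock: 15.65
position: [0.691, -0.1333, 0.1343]
ee_rot: [0.002, 0.12, 0.993, -0.0]
contact_force: [0.5, -0.6, -5.2]
width: 0.0572
gripper_force: 75.5
```

send_rows(increments=[{"gripper": 0.6,"linear": [-0.023,-0.019,0],"delta_rot": [0,0,0]},{"gripper": 0.6,"linear": [-0.057,-0.048,0],"delta_rot": [0,0,0]},{"gripper": 0.6,"linear": [-0.093,-0.078,0],"delta_rot": [0,0,0]},{"gripper": 0.6,"linear": [-0.129,-0.108,0],"delta_rot": [0,0,0]},{"gripper": 0.6,"linear": [-0.165,-0.138,0],"delta_rot": [0,0,0]},{"gripper": 0.6,"linear": [-0.201,-0.168,0],"delta_rot": [0,0,0]},{"gripper": 0.6,"linear": [-0.236,-0.198,0],"delta_rot": [0,0,0]},{"gripper": 0.6,"linear": [-0.265,-0.2225,0],"delta_rot": [0,0,0]}])

```text
clock: 16.45
position: [0.422, -0.3557, 0.1302]
ee_rot: [-0.002, 0.12, 0.993, 0.001]
contact_force: [0.4, -0.5, -3.1]
width: 0.0574
gripper_force: 75.6
```

send_rows(increments=[{"gripper": 0.6,"linear": [0,0,-0.02],"delta_rot": [0,0,0]},{"gripper": 0.6,"linear": [0,0,-0.04],"delta_rot": [0,0,0]},{"gripper": 0.6,"linear": [0,0,-0.06],"delta_rot": [0,0,0]},{"gripper": 0.6,"linear": [0,0,-0.07],"delta_rot": [0,0,0]},{"gripper": 0.6,"linear": [0,0,-0.08],"delta_rot": [0,0,0]},{"gripper": 0.6,"linear": [0,0,-0.09],"delta_rot": [0,0,0]},{"gripper": 0.6,"linear": [0,0,-0.1],"delta_rot": [0,0,0]},{"gripper": 0.6,"linear": [0,0,-0.11],"delta_rot": [0,0,0]}])

```text
clock: 17.25
position: [0.4254, -0.3557, 0.0219]
ee_rot: [0.0, 0.12, 0.993, -0.0]
contact_force: [1.5, 0.0, -3.6]
width: 0.0573
gripper_force: 75.7
```

send_rows(increments=[{"gripper": 0.6,"linear": [0,0,-0.006],"delta_rot": [0,0,0]},{"gripper": 0.6,"linear": [0,0,-0.01],"delta_rot": [0,0,0]},{"gripper": 0.6,"linear": [0,0,-0.012],"delta_rot": [0,0,0]},{"gripper": 0.6,"linear": [0,0,-0.0135],"delta_rot": [0,0,0]},{"gripper": 0.6,"linear": [0,0,-0.0145],"delta_rot": [0,0,0]},{"gripper": 0.6,"linear": [0,0,-0.0145],"delta_rot": [0,0,0]}])

```text
clock: 17.85
position: [0.4253, -0.3557, 0.0088]
ee_rot: [0.0, 0.12, 0.993, -0.0]
contact_force: [-1.8, 0.8, 2.6]
width: 0.0573
gripper_force: 76.4
```

send_rows(increments=[{"gripper": -0.1,"linear": [0,0,0],"delta_rot": [0,0,0]},{"gripper": -0.6,"linear": [0,0,0],"delta_rot": [0,0,0]},{"gripper": -1,"linear": [0,0,0],"delta_rot": [0,0,0]},{"gripper": -1,"linear": [0,0,0],"delta_rot": [0,0,0]},{"gripper": -1,"linear": [0,0,0.01],"delta_rot": [0,0,0]},{"gripper": -1,"linear": [0,0,0.05],"delta_rot": [0,0,0]},{"gripper": -1,"linear": [0,0,0.095],"delta_rot": [0,0,0]},{"gripper": -1,"linear": [0,0,0.13],"delta_rot": [0,0,0]}])

```text
clock: 18.65
position: [0.4257, -0.3561, 0.1408]
ee_rot: [0.001, 0.12, 0.993, -0.001]
contact_force: [0.6, -1.5, -0.5]
width: 0.0853
gripper_force: 0.0
```

send_rows(increments=[{"gripper": -1,"linear": [0.002,0.045,0],"delta_rot": [0,0,0]},{"gripper": -1,"linear": [0.004,0.09,0],"delta_rot": [0,0,0]},{"gripper": -1,"linear": [0.006,0.135,0],"delta_rot": [0,0,0]},{"gripper": -1,"linear": [0.008,0.18,0],"delta_rot": [0,0,0]},{"gripper": -1,"linear": [0.01,0.228,0],"delta_rot": [0,0,0]},{"gripper": -1,"linear": [0.012,0.276,0],"delta_rot": [0,0,0]},{"gripper": -1,"linear": [0.014,0.323,0],"delta_rot": [0,0,0]},{"gripper": -1,"linear": [0.016,0.3665,0],"delta_rot": [0,0,0]}])

```text
clock: 19.45
position: [0.441, 0.0129, 0.1387]
ee_rot: [0.001, 0.12, 0.993, 0.0]
contact_force: [1.2, -0.6, -0.4]
width: 0.0853
gripper_force: 0.0
```

send_rows(increments=[{"gripper": -1,"linear": [0,0,-0.03],"delta_rot": [0,0,0]},{"gripper": -1,"linear": [0,0,-0.06],"delta_rot": [0,0,0]},{"gripper": -1,"linear": [0,0,-0.09],"delta_rot": [0,0,0]},{"gripper": -1,"linear": [0,0,-0.1],"delta_rot": [0,0,0]},{"gripper": -1,"linear": [0,0,-0.1],"delta_rot": [0,0,0]}])

```text
clock: 19.95
position: [0.4404, 0.011, 0.0372]
ee_rot: [-0.001, 0.12, 0.993, 0.0]
contact_force: [-1.1, 0.4, 1.3]
width: 0.0858
gripper_force: 0.0
```

```bash
python3 - <<'E'
from mos import *
s=get_state(); print(s['position'],s['contact_force'],s['width'])
t=snap('top'); c=snap('scene')
mosaic(t[0],[(289,274),(452,286)],'ht.png',s=5,w=60,n=2); mosaic(c[0],[(315,180),(186,143)],'hs.png',s=5,w=60,n=2)
cv2.imwrite('pics/h4.png',np.vstack([cv2.imread('pics/ht.png'),cv2.imread('pics/hs.png')]))
E
```

```text
[0.440358   0.01104013 0.03719283] [-1.12580202  0.3580365   1.31382836] 0.08581374146190059
```

View pics/h4.png

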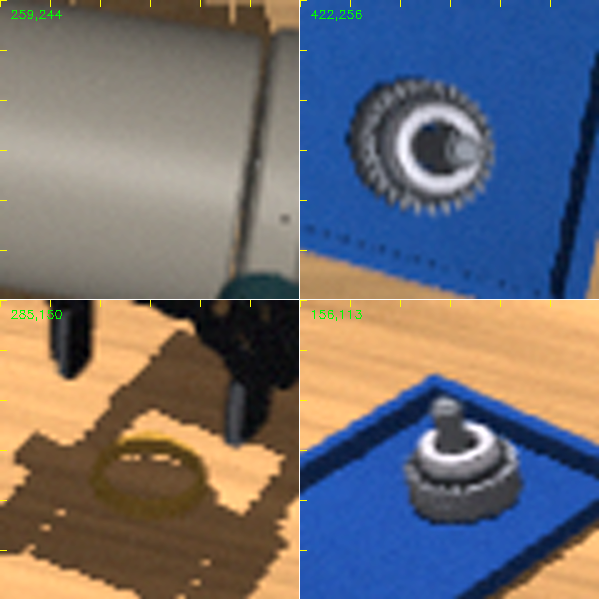

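The helical gear is down on the long post, cone up: cone top at (450.5,285.8) in the top view and (187,141.6) in the scene view. The ring lies untouched between the fingers near (315,185).

```bash
python3 - <<'E'
from h import *
t=snap('top'); s=snap('scene')
a=np.array((450.5,285.8))-.4;b=np.array((187,141.6))-.4
print(tri(t,a,s,b),atz(t,a,.037),atz(s,b,.037))
E
```

```text
(array([ 0.42487179, -0.35537923,  0.03587557]), np.float64(0.0021268371010536896)) [ 0.42447447 -0.3539223   0.037     ] [ 0.42629446 -0.35553492  0.037     ]
```

send_rows(increments=[{"gripper": -1,"linear": [0,0,-0.02],"delta_rot": [0,0,0]},{"gripper": -1,"linear": [0,0,-0.03],"delta_rot": [0,0,0]},{"gripper": -1,"linear": [0,0,-0.036],"delta_rot": [0,0,0]},{"gripper": -1,"linear": [0,0,-0.038],"delta_rot": [0,0,0]},{"gripper": -1,"linear": [0,0,-0.038],"delta_rot": [0,0,0]}])

```text
clock: 20.65
position: [0.4413, 0.0109, -0.0001]
ee_rot: [0.0, 0.12, 0.993, 0.0]
contact_force: [0.2, 0.4, 0.6]
width: 0.0858
gripper_force: 0.0
```

send_rows(increments=[{"gripper": 0.6,"linear": [0,0,0],"delta_rot": [0,0,0]},{"gripper": 0.6,"linear": [0,0,0],"delta_rot": [0,0,0]},{"gripper": 0.6,"linear": [0,0,0],"delta_rot": [0,0,0]},{"gripper": 0.6,"linear": [0,0,0],"delta_rot": [0,0,0]},{"gripper": 0.6,"linear": [0,0,0],"delta_rot": [0,0,0]}], newtons=40)

```text
clock: 21.15
position: [0.4415, 0.0109, 0.0006]
ee_rot: [0.001, 0.12, 0.993, 0.0]
contact_force: [-1.4, -0.1, 5.7]
width: 0.0551
gripper_force: 41.4
```

send_rows(increments=[{"gripper": 0.6,"linear": [0,0,0.01],"delta_rot": [0,0,0]},{"gripper": 0.6,"linear": [0,0,0.03],"delta_rot": [0,0,0]},{"gripper": 0.6,"linear": [0,0,0.06],"delta_rot": [0,0,0]},{"gripper": 0.6,"linear": [0,0,0.09],"delta_rot": [0,0,0]},{"gripper": 0.6,"linear": [0,0,0.12],"delta_rot": [0,0,0]},{"gripper": 0.6,"linear": [0,0,0.13],"delta_rot": [0,0,0]},{"gripper": 0.6,"linear": [0,0,0.13],"delta_rot": [0,0,0]}])

```text
clock: 21.85
position: [0.4422, 0.0109, 0.1314]
ee_rot: [0.002, 0.12, 0.993, 0.0]
contact_force: [0.3, -0.2, -0.9]
width: 0.0551
gripper_force: 43.1
```

send_rows(increments=[{"gripper": 0.6,"linear": [-0.001,-0.03,0],"delta_rot": [0,0,0]},{"gripper": 0.6,"linear": [-0.003,-0.078,0],"delta_rot": [0,0,0]},{"gripper": 0.6,"linear": [-0.005,-0.127,0],"delta_rot": [0,0,0]},{"gripper": 0.6,"linear": [-0.008,-0.176,0],"delta_rot": [0,0,0]},{"gripper": 0.6,"linear": [-0.01,-0.225,0],"delta_rot": [0,0,0]},{"gripper": 0.6,"linear": [-0.012,-0.274,0],"delta_rot": [0,0,0]},{"gripper": 0.6,"linear": [-0.014,-0.323,0],"delta_rot": [0,0,0]},{"gripper": 0.6,"linear": [-0.016,-0.366,0],"delta_rot": [0,0,0]}])

```text
clock: 22.65
position: [0.4239, -0.3568, 0.1277]
ee_rot: [-0.001, 0.121, 0.993, 0.001]
contact_force: [0.2, 0.5, -1.1]
width: 0.0552
gripper_force: 43.1
```

send_rows(increments=[{"gripper": 0.6,"linear": [0,0,-0.02],"delta_rot": [0,0,0]},{"gripper": 0.6,"linear": [0,0,-0.04],"delta_rot": [0,0,0]},{"gripper": 0.6,"linear": [0,0,-0.055],"delta_rot": [0,0,0]},{"gripper": 0.6,"linear": [0,0,-0.065],"delta_rot": [0,0,0]},{"gripper": 0.6,"linear": [0,0,-0.075],"delta_rot": [0,0,0]},{"gripper": 0.6,"linear": [0,0,-0.083],"delta_rot": [0,0,0]},{"gripper": 0.6,"linear": [0,0,-0.083],"delta_rot": [0,0,0]},{"gripper": 0.6,"linear": [0,0,-0.083],"delta_rot": [0,0,0]}])

```text
clock: 23.45
position: [0.4254, -0.3551, 0.047]
ee_rot: [0.0, 0.12, 0.993, -0.0]
contact_force: [-0.1, -0.9, 0.2]
width: 0.0549
gripper_force: 43.1
```

```bash
python3 - <<'E'
from mos import *
s=get_state(); print(s['position'],s['contact_force'],s['width'])
t=snap('top'); c=snap('scene')
mosaic(t[0],[(452,286)],'ht.png',s=7,w=56,n=1); mosaic(c[0],[(186,140)],'hs.png',s=7,w=56,n=1)
cv2.imwrite('pics/h5.png',np.hstack([cv2.imread('pics/ht.png'),cv2.imread('pics/hs.png')]))
E
```

```text
[ 0.42535819 -0.35510312  0.04696777] [-0.05325389 -0.91103026  0.23909556] 0.054922512371493114
```

View pics/h5.png

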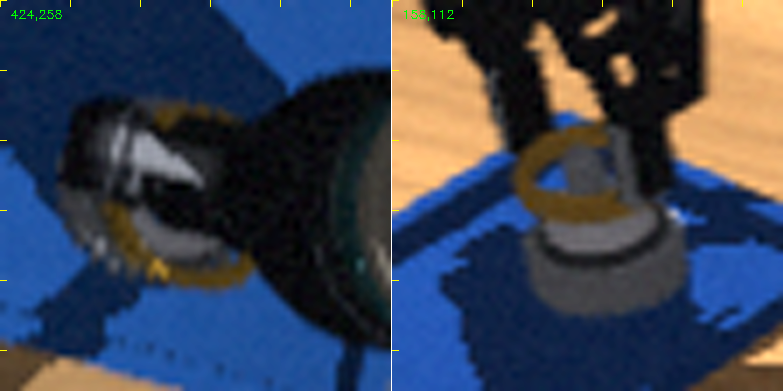

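```bash
python3 - <<'E'
from h import *
t=snap('top'); s=snap('scene')
th=np.linspace(0,2*np.pi,200)
for z in (.0464,.0564):
    X=np.c_[.4254+.029*np.cos(th),-.3552+.029*np.sin(th),z+0*th]
    for n,c,o,in (('t',t,(424,258)),('s',s,(158,112))):
        p=(proj(c,X)-o+.43)*7; print(z,n,p.min(0).round(),p.max(0).round())
E
```

```text
0.0464 t [108. 101.] [294. 286.]
0.0464 s [123. 144.] [278. 229.]
0.0564 t [120. 101.] [307. 288.]
0.0564 s [118. 121.] [274. 206.]
```

The ring is held level and concentric over the post and cone. Its edges are within about 1 px of the projection, both in the scene view (left edge 175, top 129) and the top view (bottom edge 299). I'll lower it gently.

send_rows(increments=[{"gripper": 0.6,"linear": [0,0,-0.004],"delta_rot": [0,0,0]},{"gripper": 0.6,"linear": [0,0,-0.008],"delta_rot": [0,0,0]},{"gripper": 0.6,"linear": [0,0,-0.011],"delta_rot": [0,0,0]},{"gripper": 0.6,"linear": [0,0,-0.013],"delta_rot": [0,0,0]},{"gripper": 0.6,"linear": [0,0,-0.015],"delta_rot": [0,0,0]},{"gripper": 0.6,"linear": [0,0,-0.015],"delta_rot": [0,0,0]}])

```text
clock: 24.25
position: [0.425, -0.3549, 0.0314]
ee_rot: [-0.0, 0.12, 0.993, 0.0]
contact_force: [0.1, 0.6, -0.9]
width: 0.0549
gripper_force: 43.1
```

send_rows(increments=[{"gripper": 0.6,"linear": [0,0,-0.001],"delta_rot": [0,0,0]},{"gripper": 0.6,"linear": [0,0,-0.002],"delta_rot": [0,0,0]},{"gripper": 0.6,"linear": [0,0,-0.003],"delta_rot": [0,0,0]},{"gripper": 0.6,"linear": [0,0,-0.0035],"delta_rot": [0,0,0]},{"gripper": 0.6,"linear": [0,0,-0.0035],"delta_rot": [0,0,0]}])

```text
clock: 24.75
position: [0.4252, -0.3551, 0.0286]
ee_rot: [0.0, 0.12, 0.993, -0.0]
contact_force: [-0.4, 0.7, 2.7]
width: 0.0549
gripper_force: 43.4
```

The ring is seated: +2.7 N at TCP height 28.6 mm, as expected. I'll release it and go to the fork, turning +0.105 rad.

send_rows(increments=[{"gripper": -0.1,"linear": [0,0,0],"delta_rot": [0,0,0]},{"gripper": -0.6,"linear": [0,0,0],"delta_rot": [0,0,0]},{"gripper": -1,"linear": [0,0,0],"delta_rot": [0,0,0]},{"gripper": -1,"linear": [0,0,0],"delta_rot": [0,0,0]},{"gripper": -1,"linear": [0,0,0.01],"delta_rot": [0,0,0]},{"gripper": -1,"linear": [0,0,0.04],"delta_rot": [0,0,0]},{"gripper": -1,"linear": [0,0,0.08],"delta_rot": [0,0,0]},{"gripper": -1,"linear": [0,0,0.11],"delta_rot": [0,0,0]}])

```text
clock: 25.55
position: [0.4256, -0.3555, 0.141]
ee_rot: [0.001, 0.12, 0.993, -0.001]
contact_force: [0.1, -0.5, 0.3]
width: 0.0854
gripper_force: 0.0
```

send_rows(increments=[{"gripper": -1,"linear": [0.027,0.037,0],"delta_rot": [0,0,0]},{"gripper": -1,"linear": [0.054,0.074,0],"delta_rot": [0,0,0]},{"gripper": -1,"linear": [0.081,0.111,0],"delta_rot": [0,0,0]},{"gripper": -1,"linear": [0.108,0.148,0],"delta_rot": [0,0,0.03]},{"gripper": -1,"linear": [0.135,0.185,0],"delta_rot": [0,0,0.06]},{"gripper": -1,"linear": [0.162,0.222,0],"delta_rot": [0,0,0.09]},{"gripper": -1,"linear": [0.189,0.259,0],"delta_rot": [0,0,0.105]},{"gripper": -1,"linear": [0.216,0.296,0],"delta_rot": [0,0,0.105]}])

```text
clock: 26.35
position: [0.6422, -0.0574, 0.1392]
ee_rot: [0.0, 0.068, 0.998, -0.0]
contact_force: [0.3, -0.1, -0.2]
width: 0.0858
gripper_force: 0.0
```

send_rows(increments=[{"gripper": -1,"linear": [0.025,0.034,0],"delta_rot": [0,0,0]},{"gripper": -1,"linear": [0.0495,0.0685,0],"delta_rot": [0,0,0]},{"gripper": -0.6,"linear": [0.0495,0.0685,-0.03],"delta_rot": [0,0,0]},{"gripper": -0.4,"linear": [0.0495,0.0685,-0.07],"delta_rot": [0,0,0]},{"gripper": -0.4,"linear": [0.0495,0.0685,-0.088],"delta_rot": [0,0,0]},{"gripper": -0.4,"linear": [0.0495,0.0685,-0.088],"delta_rot": [0,0,0]},{"gripper": -0.4,"linear": [0.0495,0.0685,-0.088],"delta_rot": [0,0,0]}])

```text
clock: 27.05
position: [0.6911, 0.0094, 0.051]
ee_rot: [0.0, 0.068, 0.998, 0.0]
contact_force: [0.3, -0.9, 0.4]
width: 0.0599
gripper_force: 0.0
```

```bash
python3 - <<'E'
from mos import *
s=get_state(); print(s['position'],s['contact_force'],s['width'])
t=snap('top'); c=snap('scene')
mosaic(t[0],[(291,175),(452,286)],'ht.png',s=5,w=60,n=2); mosaic(c[0],[(283,248),(186,140)],'hs.png',s=5,w=60,n=2)
cv2.imwrite('pics/h6.png',np.vstack([cv2.imread('pics/ht.png'),cv2.imread('pics/hs.png')]))
E
```

```text
[0.69113838 0.00940918 0.05104253] [ 0.34880525 -0.91587875  0.41361418] 0.05986329013966345
```

View pics/h6.png

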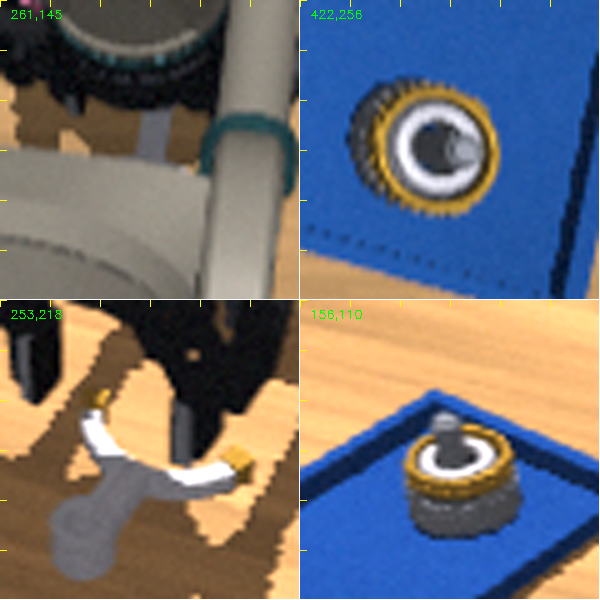

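The ring sits level on the cone (top view (450,286), scene view (187,143)). The fork's neck is centred between the fingers. I'll descend and grip it.

send_rows(increments=[{"gripper": -0.4,"linear": [0.0015,0,-0.025],"delta_rot": [0,0,0]},{"gripper": -0.4,"linear": [0.0015,0,-0.04],"delta_rot": [0,0,0]},{"gripper": -0.4,"linear": [0.0015,0,-0.046],"delta_rot": [0,0,0]},{"gripper": -0.4,"linear": [0.0015,0,-0.046],"delta_rot": [0,0,0]},{"gripper": 0.9,"linear": [0.0015,0,-0.046],"delta_rot": [0,0,0]},{"gripper": 0.9,"linear": [0.0015,0,-0.046],"delta_rot": [0,0,0]},{"gripper": 0.9,"linear": [0.0015,0,-0.046],"delta_rot": [0,0,0]},{"gripper": 0.9,"linear": [0.0015,0,-0.046],"delta_rot": [0,0,0]}], newtons=50)

```text
clock: 27.95
position: [0.6928, 0.0094, 0.0054]
ee_rot: [0.001, 0.068, 0.998, 0.0]
contact_force: [-0.6, 0.4, 4.1]
width: 0.0122
gripper_force: 50.3
```

send_rows(increments=[{"gripper": 0.9,"linear": [0,0,0],"delta_rot": [0,0,0]},{"gripper": 0.9,"linear": [0,0,0],"delta_rot": [0,0,0]},{"gripper": 0.9,"linear": [0,0,0],"delta_rot": [0,0,0]}])

```text
clock: 28.25
position: [0.6928, 0.0094, 0.0054]
ee_rot: [0.001, 0.068, 0.998, 0.0]
contact_force: [-1.1, -1.2, 5.8]
width: 0.0119
gripper_force: 50.5
```

send_rows(increments=[{"gripper": 0.9,"linear": [0,0,0.01],"delta_rot": [0,0,0]},{"gripper": 0.9,"linear": [0,0,0.03],"delta_rot": [0,0,0]},{"gripper": 0.9,"linear": [0,0,0.06],"delta_rot": [0,0,0]},{"gripper": 0.9,"linear": [0,0,0.09],"delta_rot": [0,0,0]},{"gripper": 0.9,"linear": [0,0,0.11],"delta_rot": [0,0,0]},{"gripper": 0.9,"linear": [0,0,0.115],"delta_rot": [0,0,0]},{"gripper": 0.9,"linear": [-0.009,-0.023,0.115],"delta_rot": [0,0,0]},{"gripper": 0.9,"linear": [-0.024,-0.063,0.115],"delta_rot": [0,0,0]}])

```text
clock: 29.05
position: [0.668, -0.0516, 0.1183]
ee_rot: [-0.0, 0.066, 0.998, 0.001]
contact_force: [0.9, -1.2, -1.6]
width: 0.0125
gripper_force: 49.7
```

send_rows(increments=[{"gripper": 0.9,"linear": [-0.017,-0.043,0],"delta_rot": [0,0,-0.02]},{"gripper": 0.9,"linear": [-0.034,-0.086,0],"delta_rot": [0,0,-0.04]},{"gripper": 0.9,"linear": [-0.051,-0.129,0],"delta_rot": [0,0,-0.06]},{"gripper": 0.9,"linear": [-0.067,-0.172,0],"delta_rot": [0,0,-0.08]},{"gripper": 0.9,"linear": [-0.084,-0.215,0],"delta_rot": [0,0,-0.1]},{"gripper": 0.9,"linear": [-0.1,-0.258,0],"delta_rot": [0,0,-0.105]},{"gripper": 0.9,"linear": [-0.116,-0.3,0],"delta_rot": [0,0,-0.105]},{"gripper": 0.9,"linear": [-0.13,-0.33,0],"delta_rot": [0,0,-0.105]}])

```text
clock: 29.85
position: [0.5363, -0.3859, 0.1178]
ee_rot: [-0.001, 0.121, 0.993, 0.0]
contact_force: [0.0, 0.7, -0.6]
width: 0.0119
gripper_force: 49.8
```

send_rows(increments=[{"gripper": 0.9,"linear": [0,0,0],"delta_rot": [0,0,0]},{"gripper": 0.9,"linear": [0,0,-0.02],"delta_rot": [0,0,0]},{"gripper": 0.9,"linear": [0,0,-0.04],"delta_rot": [0,0,0]},{"gripper": 0.9,"linear": [0,0,-0.06],"delta_rot": [0,0,0]},{"gripper": 0.9,"linear": [0,0,-0.075],"delta_rot": [0,0,0]},{"gripper": 0.9,"linear": [0,0,-0.08],"delta_rot": [0,0,0]},{"gripper": 0.9,"linear": [0,0,-0.08],"delta_rot": [0,0,0]}])

```text
clock: 30.55
position: [0.5375, -0.3823, 0.0378]
ee_rot: [-0.001, 0.12, 0.993, 0.001]
contact_force: [0.3, -0.3, -1.5]
width: 0.012
gripper_force: 49.7
```

```bash
python3 - <<'E'
from mos import *
s=get_state(); print(s['position'],s['contact_force'],s['moment'],s['width'])
t=snap('top'); c=snap('scene')
mosaic(t[0],[(450,255)],'ht.png',s=3,w=120,n=1); mosaic(c[0],[(170,155)],'hs.png',s=3,w=120,n=1)
cv2.imwrite('pics/h7.png',np.hstack([cv2.imread('pics/ht.png'),cv2.imread('pics/hs.png')]))
E
```

```text
[ 0.53747643 -0.3822593   0.03777907] [ 0.27972689 -0.34261616 -1.47569614] [-0.01753364 -0.03732139  0.01722733] 0.011990179706192849
```

View pics/h7.png

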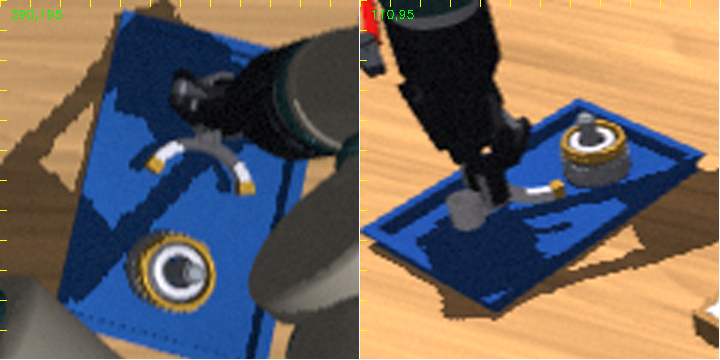

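The fork is held level over the free half of the long tray, well clear of the kit (top view pads at about (442,248) and (471,257)). I'll lower it.

send_rows(increments=[{"gripper": 0.9,"linear": [0,0,-0.012],"delta_rot": [0,0,0]},{"gripper": 0.9,"linear": [0,0,-0.02],"delta_rot": [0,0,0]},{"gripper": 0.9,"linear": [0,0,-0.025],"delta_rot": [0,0,0]},{"gripper": 0.9,"linear": [0,0,-0.028],"delta_rot": [0,0,0]},{"gripper": 0.9,"linear": [0,0,-0.03],"delta_rot": [0,0,0]},{"gripper": 0.9,"linear": [0,0,-0.03],"delta_rot": [0,0,0]}])

```text
clock: 31.25
position: [0.5383, -0.3837, 0.0095]
ee_rot: [0.0, 0.12, 0.993, -0.0]
contact_force: [0.1, -0.4, -1.3]
width: 0.0122
gripper_force: 49.8
```

send_rows(increments=[{"gripper": 0.9,"linear": [0,0,-0.001],"delta_rot": [0,0,0]},{"gripper": 0.9,"linear": [0,0,-0.002],"delta_rot": [0,0,0]},{"gripper": 0.9,"linear": [0,0,-0.002],"delta_rot": [0,0,0]}])

```text
clock: 31.55
position: [0.5383, -0.3838, 0.0093]
ee_rot: [0.001, 0.12, 0.993, -0.0]
contact_force: [-2.3, 2.2, 8.1]
width: 0.012
gripper_force: 50.9
```

send_rows(increments=[{"gripper": 0.5,"linear": [0,0,0.001],"delta_rot": [0,0,0]},{"gripper": 0.1,"linear": [0,0,0.001],"delta_rot": [0,0,0]},{"gripper": -0.1,"linear": [0,0,0.001],"delta_rot": [0,0,0]},{"gripper": -0.1,"linear": [0,0,0.001],"delta_rot": [0,0,0]},{"gripper": -0.1,"linear": [0,0,0.01],"delta_rot": [0,0,0]},{"gripper": -0.1,"linear": [0,0,0.05],"delta_rot": [0,0,0]},{"gripper": -0.1,"linear": [0,0,0.1],"delta_rot": [0,0,0]},{"gripper": -0.1,"linear": [0,0,0.15],"delta_rot": [0,0,0]}])

```text
clock: 32.35
position: [0.5378, -0.3833, 0.159]
ee_rot: [-0.0, 0.12, 0.993, 0.0]
contact_force: [1.5, -0.2, -0.3]
width: 0.0472
gripper_force: 0.0
```

send_rows(increments=[{"gripper": -0.1,"linear": [-0.01,0.045,0.02],"delta_rot": [0,0,0]},{"gripper": -0.1,"linear": [-0.02,0.09,0.04],"delta_rot": [0,0,0]},{"gripper": -0.1,"linear": [-0.04,0.135,0.05],"delta_rot": [0,0,0]},{"gripper": -0.1,"linear": [-0.06,0.18,0.06],"delta_rot": [0,0,0]},{"gripper": -0.1,"linear": [-0.08,0.22,0.06],"delta_rot": [0,0,0]},{"gripper": -0.1,"linear": [-0.1,0.26,0.06],"delta_rot": [0,0,0]},{"gripper": -0.1,"linear": [-0.12,0.3,0.06],"delta_rot": [0,0,0]},{"gripper": -0.1,"linear": [-0.14,0.34,0.06],"delta_rot": [0,0,0]}])

```text
clock: 33.15
position: [0.3971, -0.0421, 0.218]
ee_rot: [0.001, 0.12, 0.993, 0.0]
contact_force: [1.2, 1.1, -0.3]
width: 0.0473
gripper_force: 0.0
```

```bash
python3 - <<'E'
from mos import *
s=get_state(); print(s['clock'],s['position'],s['contact_force'])
t=snap('top'); c=snap('scene')
mosaic(t[0],[(450,260),(150,260)],'ht.png',s=3,w=100,n=2); mosaic(c[0],[(170,160),(455,220)],'hs.png',s=3,w=100,n=2)
cv2.imwrite('pics/h8.png',np.vstack([cv2.imread('pics/ht.png'),cv2.imread('pics/hs.png')]))
E
```

```text
33.15 [ 0.39710483 -0.04211116  0.21800023] [ 1.15000407  1.0947358  -0.32952536]
```

View pics/h8.png

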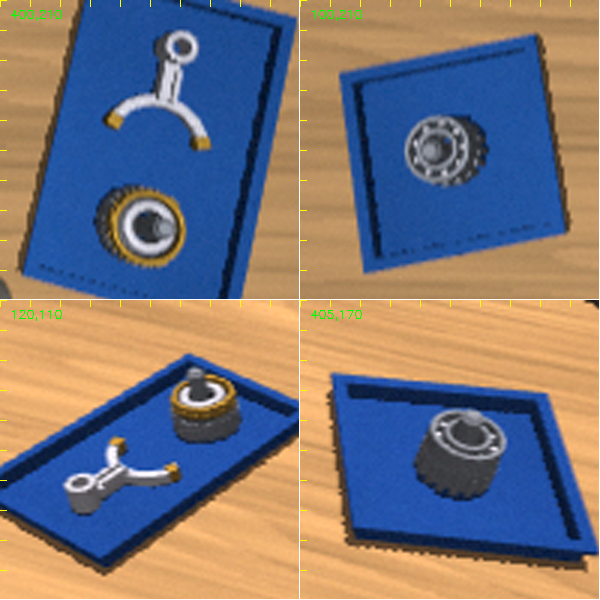

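Both kits look right. The fork is flat in the long tray (top view (457,242)), the ring is level on the helical gear (450,286), and the bearing is flat on the straight gear (147,260). Seat heights from the TCP readings are 28.0 and 28.1 mm above the bench, against 28 expected.

```bash
python3 -c "
from rig import sign_off
print(sign_off())"
```

```text
the job is handed in; nothing more can be done
None
```

Both gearbox kits are made up and the job is handed in at 33 s on the robot's clock; sign_off gave no verdict, but the last pictures and the seat heights show every part in place, and the arm never went to the small bearing.

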